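# Switch the ball sorter's seesaw gate and run the batch to the other tray

### The arm

A 6-joint arm with a two-finger parallel gripper is mounted at the origin on the work surface. World frame = base frame: x ahead of the robot, y to its left, z up, the work surface at z = 0. Lengths are in m, angles in rad, forces in N, time in s.
With the tool pointing down it reaches from about 0.275 to 1 m from the base axis. Payload 8.4 kg.
Tool frame: the origin (TCP) lies on the centre line of the jaws, within the pads' length; the fingertips stand 17 mm ahead of it and the grasp point (between the pads) lies 2 mm behind it (bot.tcp_to_tips is the z of the fingertips in the tool frame, in m); z points along the fingers, y is the line along which they close (so a half turn about z gives the same grasp; the last joint's range is limited). The gripper opens to 85 mm and grips with 20 to 120 N. Pads are 22 mm wide; open, the fingers measure 114 mm over their backs; the gripper's body (76 mm by 85 mm) begins 54 mm behind the grasp point. The pads swing forward as they close: fully open they stand 13 mm farther back than shut.
Start: joints at [-1.195, 0.353, 1.633, -0, 1.155, -0.002], TCP at [0.231, -0.581, 0.212] pointing down, gripper open.
Joint ranges: [-2.63, 2.63], [-0.92, 2.1], [0.06, 2.66], [-1.3, 4.44], [0, 2.69], [-3.02, 3.02]. Speed limits (rad/s): [2.22, 2.22, 2.79, 3.14, 3.14, 3.14].

### API

Orientations are given as a unit quaternion [x, y, z, w].
In Python, from workcell import bot, hand, kinematics, get_obs, vision, hand_in gives the robot as it stands. The module is installed in compiled form; this text tells all that it offers. Calls block until the motion is done:
- bot.reach(position, orientation): joint-space move of the TCP to a pose.
- bot.servo_line(position, ori=None, velocity=0.15): straight line of the TCP; ori=None keeps the orientation; velocity is the mean speed in m/s.
- bot.goto_joints(angles): joint-space move.
- hand.move_gripper(opening, strength=None): finger opening in m; strength is the grip in N (None keeps the last); returns when the fingers have stopped.
- bot.dwell(seconds).
- kinematics.solve_ik(position, orientation): joint angles nearest the present ones, or None.
- get_obs(): the state.
- vision.read_camera(name): name is "side" or "top"; returns a dict with "frame" (384x512x3 uint8, red, green, blue), "intrinsics" (3x3 intrinsics, pixels), "dist" ([k1, k2, p1, p2, k3] as OpenCV has them; the pictures are not rectified), "view" (4x4, takes a point from world to camera coordinates). Camera axes: x right, y down, z forward; pixel columns grow to the right and rows downward; lengths in m; the calibration is good to about 2 mm. A picture is of the moment at which its call begins. There is no depth.
A pose or a line that the arm cannot do raises bot.IKError and nothing moves.
- hand_in(): hands the job in; it is judged then, once.
The state is a dict: "time_s": time; "joint_pos": joint angles; "joint_vel": joint speeds; "joint_efforts": joint torques, N m; "position": TCP position; "orientation": TCP orientation; "wrist_force": force on the tool from outside, world axes, zero at the start; "ft_torque": the same for the moment, N m; "gripper_width": finger opening in m; "grip_force": force on a finger pad.
Only numpy, scipy, OpenCV 4.12 (cv2) and the standard library are available. Lean on these libraries where they do the work, as an engineer would, in place of code of your own. Each camera call takes 0.05 s, during which the arm holds its last target. There are 200 camera calls.

### The job

The batch of three bearing balls waiting in the feed chute belongs in the tray on the other side from the one the gate now slopes to. With a fingertip, press the raised end of the seesaw gate down so that it rocks over its pivot and lies fully over to the other side, then press the red release cap down and keep it down until all three balls have rolled into that other tray, and let it spring back up. Do not touch the balls, and leave the things lying around the sorter where they are.

Things in the scene. Friction and masses are not known exactly. Their poses are not given: they have to be found in the camera images.
- sorter: Ball sorter, fixed, on a white base. Origin: on the bench under the middle of the gate's pivot. x axis: level, from the gate up along the feed chute, away from the robot (turned up to 0.45 rad); y: to the left chute and tray; z up. Feed chute: steel channel 28 mm wide, along x from 14 to 172 mm, wall tops 128 (lip) to 150 mm high. An outlet chute slopes down to a blue tray at +y and at -y.
- gate (a joint): Seesaw gate: steel trough 210 x 40 mm along sorter y, rocking on a level pivot (along sorter x) 60 mm above the bench. rad: +0.28 = fully over to the left (+y end down, feeds the left tray), -0.28 = to the right, 0 = level. A weight (56 mm wide, top 130 mm high) at mid-length on its robot side keeps it on either stop; pressed past level it falls on to the other by itself. Under 2 N on a thumb plate. Starts over to either side.
- pad_left (a point): Yellow thumb plate, 38 (sorter x) x 40 (sorter y) x 4 mm, at the left (sorter +y) end of the gate, on its robot side. Point: centre of its top face; with the gate level it is 39 mm to sorter -x of the pivot's middle, 86 mm to the side and 49 mm above the pivot. 131 mm above the bench when this end is up (69 mm to the side), 83 mm when it is down (96 mm to the side).
- pad_right (a point): Yellow thumb plate, 38 (sorter x) x 40 (sorter y) x 4 mm, at the right (sorter -y) end of the gate, on its robot side. Point: centre of its top face; with the gate level it is 39 mm to sorter -x of the pivot's middle, 86 mm to the side and 49 mm above the pivot. 131 mm above the bench when this end is up (69 mm to the side), 83 mm when it is down (96 mm to the side).
- release (a joint): Travel of the red release cap in m: 0 = up (a blade in the feed chute holds the balls back), 0.018 = fully down (blade sunk 4 mm below the chute floor, the balls roll out). Sprung back up; 2 N start it, 6 N hold it fully down. Balls begin to run at about 0.014; kept fully down, all three are out of the chute within 1.5 s and in the tray within 3 s.
- release_top (a point): Centre of the top of the red release cap (disc 28 mm dia, 8 mm thick), pressed straight down; at 70 mm along x, 45 mm along y from the sorter's origin, 162 mm above the bench when up, 144 mm when down.
- tray_left_in (a point): Centre of the inner floor of the left blue tray (outside 110 along sorter x, 130 along sorter y, 34 mm high, walls 4 mm); axes as the sorter's.
- tray_right_in (a point): The same point of the right blue tray; same size.
- ball0_center (a point): Centre of steel bearing ball 1 of 3 (20 mm dia, 33 g). The three wait in a row in the feed chute behind the blade, ball 1 lowest.
- ball1_center (a point): Centre of steel bearing ball 2 of 3 (20 mm dia, 33 g). The three wait in a row in the feed chute behind the blade, ball 1 lowest.
- ball2_center (a point): Centre of steel bearing ball 3 of 3 (20 mm dia, 33 g). The three wait in a row in the feed chute behind the blade, ball 1 lowest.
- lens: Bystander: C-mount lens standing upright, black, 46 dia x 50 mm. Origin: centre of its underside.
- ring_gauge: Bystander: steel ring gauge lying flat, 60 dia x 16 mm, 36 mm bore. Origin: centre of its underside.
- driver: Bystander: screwdriver with orange handle lying on the bench, 160 mm long. Origin: centre of its underside.
- screw_jar: Bystander: clear jar with white cap, 48 dia x 60 mm. Origin: centre of its underside.
- post: Bystander: steel optical post on a 32 mm foot, standing upright, 85 mm tall. Origin: centre of its underside.
- spacer: Bystander: white plastic spacer block, 60 x 40 x 18 mm, with two steel cap screws in its top (24 mm over all). Origin: centre of its underside.
- target: Bystander: white calibration tile with black dots, 60 x 60 x 6 mm. Origin: centre of its underside.

How it is judged:
By the outcome, as a careful person would: the job done as asked, in the order asked, and still so for the second after the job is handed in, with the robot touching nothing.
It also fails if it takes over 43 s, if anything falls off the work surface, if the arm or the gripper's body presses on something with over 40 N, if the wrist force passes 120 N, or if a joint passes its speed limit or range.

## Working session

There is one attempt and no reset: what is moved stays moved. The work goes in short steps, each a Python script; the robot and the scene stay as the last script left them, time stands still between calls to the robot, and variables do not carry over. Pictures are saved under pics/ and viewed, at most 10 in all, crops included, and the job is handed in when it is done.

```bash
mkdir -p pics; python3 - <<'E'
from workcell import vision,get_obs,bot
import cv2
for n in("top","side"):
    d=vision.read_camera(n); cv2.imwrite(f"pics/{n}0.png",cv2.resize(d["frame"][:,:,::-1],None,fx=1.5,fy=1.5)); print(n,d["intrinsics"],d["dist"],d["view"])
o=get_obs();print(o["time_s"],o["position"],o["orientation"],bot.tcp_to_tips)
E
```

```text
top [[373.30430278   0.         252.62701774]
 [  0.         373.30430278 190.6960693 ]
 [  0.           0.           1.        ]] [-0.00321298  0.          0.          0.          0.        ] [[-0.01160597 -0.9997781   0.0175797   0.03724258]
 [-0.98241901  0.0081249  -0.18651241  0.58018026]
 [ 0.18632819 -0.01943529 -0.98229531  0.90263971]
 [ 0.          0.          0.          1.        ]]
side [[370.06800304   0.         253.78325026]
 [  0.         370.06800304 188.98800677]
 [  0.           0.           1.        ]] [-0.10964542  0.          0.          0.          0.        ] [[ 0.988561   -0.15016742  0.01403166 -0.52978191]
 [-0.08715823 -0.64472868 -0.75942634  0.17266977]
 [ 0.1230877   0.74951629 -0.65044196  0.93319297]
 [ 0.          0.          0.          1.        ]]
0.1 [ 0.23036069 -0.58050826  0.21123136] [ 9.82213768e-01  1.87765045e-01 -1.19468695e-04 -6.22664153e-04] 0.017
```

View pics/top0.png

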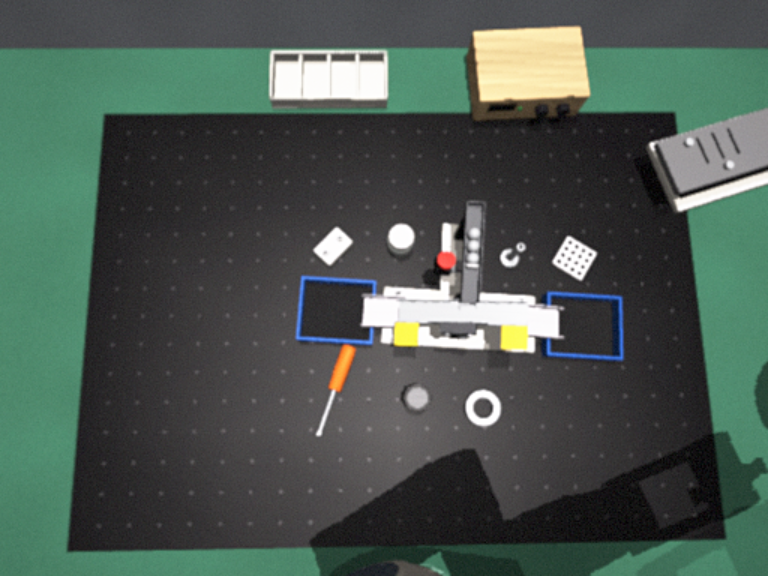

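View pics/side0.png

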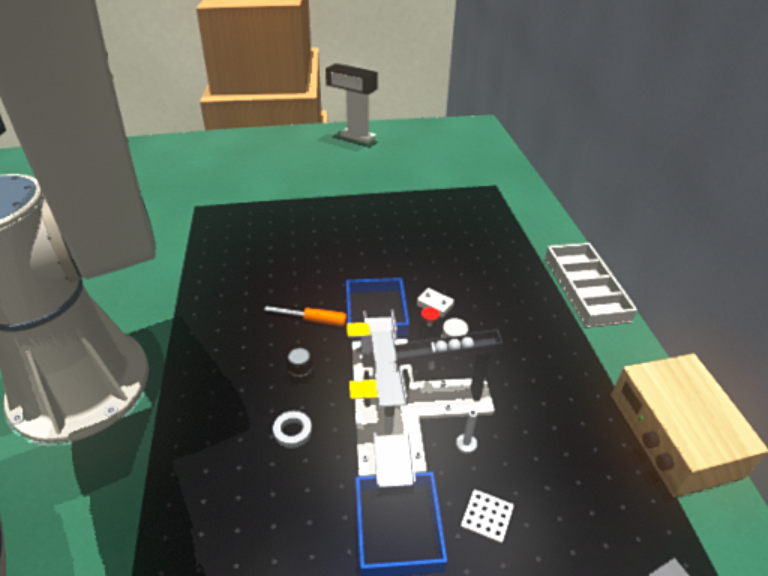

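The top view shows yellow plates near (406,334) and (514,337), the red cap at (446,261) and the chute running up the image. In the side view the plates are at (358,329) and (363,389), and the cap is at (430,313). Next I'll triangulate them.

```bash
cat > h.py <<'E'
from workcell import vision,get_obs,bot,hand,kinematics,hand_in
import cv2,numpy as np
def cam(n):return vision.read_camera(n)
def blobs(d,col,amin=20):
    h=cv2.cvtColor(d["frame"],cv2.COLOR_RGB2HSV)
    m={"y":cv2.inRange(h,(24,150,100),(35,255,255)),"r":cv2.inRange(h,(0,170,90),(4,255,255))|cv2.inRange(h,(174,170,90),(180,255,255)),
       "b":cv2.inRange(h,(100,150,60),(125,255,255))}[col]
    n,_,s,c=cv2.connectedComponentsWithStats(m)
    return [(c[i],s[i,4]) for i in range(1,n) if s[i,4]>=amin]
def ray(d,p):
    u=cv2.undistortPoints(np.float64([[p]]),d["intrinsics"],np.float64(d["dist"]))[0,0]
    R,t=d["view"][:3,:3],d["view"][:3,3]
    v=R.T@np.r_[u,1];return -R.T@t,v/np.linalg.norm(v)
def plane(d,p,z):
    o,v=ray(d,p);return o+v*(z-o[2])/v[2]
def tri(d1,p1,d2,p2):
    a,u=ray(d1,p1);b,v=ray(d2,p2)
    s=np.linalg.lstsq(np.c_[u,-v],b-a,rcond=None)[0]
    P,Q=a+u*s[0],b+v*s[1];return (P+Q)/2,np.linalg.norm(P-Q)
E
python3 - <<'E'
from h import *
np.set_printoptions(precision=4,suppress=True)
t,s=cam("top"),cam("side")
for c in "yrb":
    B=[blobs(t,c),blobs(s,c)]
    for b in B: print(c,[(x.round(1),a) for x,a in b])
    for p,_ in B[0]:
        for q,_ in B[1]: print(tri(t,p,s,q))
E
```

```text
y [(array([270.1, 223. ]), np.int32(225)), (array([341.9, 224.6]), np.int32(240))]
y [(array([238.2, 219.1]), np.int32(123)), (array([241.8, 258.9]), np.int32(203))]
(array([ 0.4941, -0.0101,  0.0791]), np.float64(0.0011503331499103954))
(array([ 0.5049, -0.0199, -0.0686]), np.float64(0.009295146031093708))
(array([ 0.4771, -0.1504,  0.2211]), np.float64(0.0030812636450708803))
(array([ 0.4833, -0.175 ,  0.1261]), np.float64(0.0025944499013954144))
r [(array([296.5, 173. ]), np.int32(70))]
r [(array([286.4, 208.8]), np.int32(83))]
(array([ 0.6007, -0.0683,  0.1566]), np.float64(0.0023208949794768056))
b [(array([219.5, 205.7]), np.int32(446)), (array([393.3, 216.9]), np.int32(541))]
b [(array([252.1, 196.4]), np.int32(226)), (array([266.2, 364.5]), np.int32(809))]
(array([0.5467, 0.1172, 0.0365]), np.float64(0.0033095919466303303))
(array([ 0.7002,  0.2064, -1.3076]), np.float64(0.09013340652379348))
(array([ 0.4866, -0.2145,  0.3354]), np.float64(0.018328729505816658))
(array([ 0.5125, -0.3502, -0.0062]), np.float64(0.007798299307285301))
```

```bash
cat >> h.py <<'E'
from scipy.optimize import least_squares
def pose(pts):
    """pts: list of (sorter xyz, world xy)"""
    R=lambda a:np.array([[np.cos(a),-np.sin(a)],[np.sin(a),np.cos(a)]])
    f=lambda q:np.ravel([R(q[2])@l[:2]+q[:2]-w for l,w in pts])
    r=least_squares(f,[.53,-.1,-.07]);return r.x,r.fun
E
python3 - <<'E'
from h import *
import json
np.set_printoptions(precision=4,suppress=True)
t,s=cam("top"),cam("side")
L=np.array([[-.039,.096,.083],[-.039,-.069,.131],[.070,.045,.160]])
pts=[]
for d in(t,s):
    P=[b[0] for b in blobs(d,"y")]+[blobs(d,"r")[0][0]]
    pts+=[(l,plane(d,p,l[2]-.001)[:2]) for l,p in zip(L,P)]
q,r=pose(pts);print(q,r.reshape(-1,2)*1000)
json.dump(list(q),open("pose.json","w"))
psi=q[2]+np.pi/2;ori=[np.cos(psi/2),np.sin(psi/2),0,0]
c,sn=np.cos(q[2]),np.sin(q[2])
for x,y,z in[(-.039,-.069,.18),(-.039,-.096,.1),(.07,.045,.165)]:
    print(kinematics.solve_ik([q[0]+c*x-sn*y,q[1]+sn*x+c*y,z],ori))
E
```

```text
[ 0.5267 -0.1098 -0.0664] [[-0.2498 -1.5098]
 [-1.0498 -2.0093]
 [-1.8102 -1.7074]
 [ 0.9164  1.5393]
 [ 1.5563  2.1132]
 [ 0.6371  1.5739]]
[-0.3524  0.2168  1.9    -0.      1.0247 -0.286 ]
[-0.402   0.3363  1.9493 -0.      0.856  -0.3356]
[-0.118   0.3675  1.725  -0.      1.0491 -0.0516]
```

```bash
cat >> h.py <<'E'
import json,os
if os.path.exists("pose.json"):
    Q=json.load(open("pose.json"));psi=Q[2]+np.pi/2;ORI=[np.cos(psi/2),np.sin(psi/2),0,0]
def W(x,y,ztip):
    c,s=np.cos(Q[2]),np.sin(Q[2]);return [Q[0]+c*x-s*y,Q[1]+s*x+c*y,ztip+bot.tcp_to_tips]
def st(m=""):
    o=get_obs();print(m,round(o["time_s"],2),o["position"].round(4) if hasattr(o["position"],"round") else o["position"],np.round(o["wrist_force"],1))
E
python3 - <<'E'
from h import *
hand.move_gripper(0.0,20);st("closed")
bot.reach(W(-.039,-.069,.19),ORI);st("above")
bot.servo_line(W(-.039,-.069,.140));st("near")
for a in np.arange(.28,-.21,-.08):
    y=-(.086*np.cos(a)-.049*np.sin(a));z=.06+.086*np.sin(a)+.049*np.cos(a)
    bot.servo_line(W(-.039,y,z-.002),velocity=.08);st(f"{a:.2f}")
bot.servo_line(W(-.039,y,.19));st("up")
bot.reach(W(.07,.045,.20),ORI);st("cap")
for n in("top","side"):
    d=cam(n);cv2.imwrite(f"pics/{n}1.png",cv2.resize(d["frame"][100:320,130:450,::-1],None,fx=2,fy=2))
    print(n,[(b[0].round(1),b[1]) for b in blobs(d,"y")],[(b[0].round(1),b[1]) for b in blobs(d,"r",5)])
E
```

```text
closed 1.07 [ 0.2305 -0.5809  0.2119] [ 0.2 -0.6 -0.3]
above 2.81 [ 0.4832 -0.1769  0.2071] [0.1 0.4 0.6]
near 3.29 [ 0.4831 -0.1766  0.1571] [ 0.3 -1.3 -0.5]
0.28 3.58 [ 0.4832 -0.1763  0.1461] [-0.7 -0.8  0.3]
0.20 3.83 [ 0.4827 -0.1819  0.14  ] [-0.7  0.3  0.1]
0.12 4.08 [ 0.4822 -0.1867  0.1335] [-0.1 -0.1 -0.6]
0.04 4.33 [ 0.4818 -0.1911  0.1269] [-0.8 -1.1  0.2]
-0.04 4.58 [ 0.4816 -0.195   0.12  ] [1.  0.2 0.3]
-0.12 4.83 [ 0.4814 -0.1983  0.1128] [-0.3  0.3 -0. ]
-0.20 5.08 [ 0.4812 -0.201   0.1054] [-0.3  0.3 -0.1]
up 5.91 [ 0.481  -0.2008  0.2063] [-0.1 -0.5 -0.7]
cap 6.65 [ 0.5988 -0.0695  0.2159] [-1.3 -0.1 -0.4]
top [(array([270., 219.]), np.int32(119))] []
side [(array([241.2, 218.8]), np.int32(69)), (array([241.8, 258.8]), np.int32(205))] [(array([288.1, 206.5]), np.int32(10))]
```

View pics/side1.png

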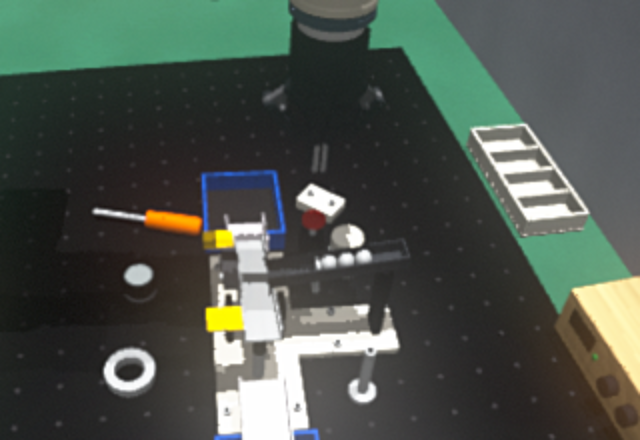

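The side view shows the right plate still up at the same pixel (242,259), and no contact force was felt. Before acting again I need a closer look at where the fingertips really are.

```bash
python3 - <<'E'
from h import *
print(get_obs()["gripper_width"],get_obs()["orientation"],Q,W(.07,.045,.2))
t,s=cam("top"),cam("side")
a=cv2.resize(s["frame"][130:280,210:350,::-1],None,fx=2.8,fy=2.8,interpolation=2);b=cv2.resize(t["frame"][120:270,230:370,::-1],None,fx=2.8,fy=2.8,interpolation=2)
# mark expected TCP & tips
def prj(d,p):return cv2.projectPoints(np.float64([p]),cv2.Rodrigues(d["view"][:3,:3])[0],d["view"][:3,3],d["intrinsics"],np.float64(d["dist"]))[0].ravel()
p=np.array(get_obs()["position"]);tip=p-[0,0,.017]
for im,d,o in((a,s,(210,130)),(b,t,(230,120))):
    for P,c in((tip,(255,0,255)),(p,(0,255,0))): 
        x=(prj(d,P)-o)*2.8; cv2.circle(im,(int(x[0]),int(x[1])),4,c,1)
    print(prj(d,tip))
cv2.imwrite("pics/z2.png",np.hstack([a,b]))
E
```

```text
-6.585362671704201e-05 [ 7.30457426e-01  6.82957859e-01 -5.93218932e-04 -3.99543144e-04] [0.5266655708875242, -0.10982284334356651, -0.06635804772689745] [np.float64(0.5994954298926982), np.float64(-0.06956353836587878), 0.21700000000000003]
[287.6788483  195.39395584]
[300.23153224 169.7856611 ]
```

View pics/z2.png

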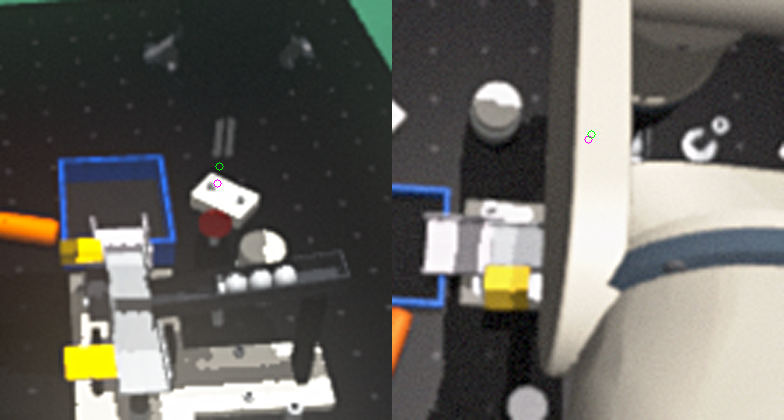

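The left crop shows the light finger strips ending about 10 px above where I projected the tip. The fingers may be shorter than I assumed, so I'll repeat the press and take images during it.

```bash
cat >> h.py <<'E'
def prj(d,p):return cv2.projectPoints(np.float64([p]),cv2.Rodrigues(d["view"][:3,:3])[0],d["view"][:3,3],d["intrinsics"],np.float64(d["dist"]))[0].ravel()
def arc(a):return -(.086*np.cos(a)-.049*np.sin(a)), .06+.086*np.sin(a)+.049*np.cos(a)
def crop(d,u=180,v=160,w=130,h=150,k=3):
    im=cv2.resize(d["frame"][v:v+h,u:u+w,::-1],None,fx=k,fy=k,interpolation=2)
    p=np.array(get_obs()["position"])
    for P,c in((p-[0,0,.017],(255,0,255)),(p,(0,255,0))):
        x=(prj(d,P)-(u,v))*k;cv2.circle(im,(int(x[0]),int(x[1])),4,c,1)
    return im
E
python3 - <<'E'
from h import *
bot.reach(W(-.039,-.069,.19),ORI)
ims=[]
for a in(.28,.04,-.2):
    y,z=arc(a);bot.servo_line(W(-.039,y,z-.002),velocity=.1);st(a)
    d=cam("side");print([(b[0].round(1),b[1]) for b in blobs(d,"y")])
    if a!=.04: ims.append(crop(d))
cv2.imwrite("pics/z3.png",np.hstack(ims))
E
```

```text
0.28 8.28 [ 0.4837 -0.1761  0.1461] [-0.3  0.1  0.4]
[]
0.04 8.72 [ 0.4816 -0.1914  0.1268] [-0.1 -0.5  0.8]
[]
-0.2 9.15 [ 0.4811 -0.2009  0.1056] [-0.2  0.5  0.4]
[]
```

View pics/z3.png

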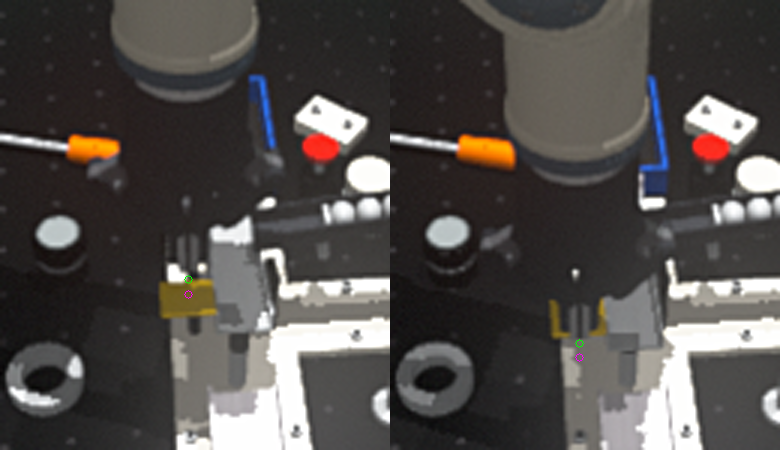

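In both panes the finger strips end about 8 px, or roughly 28 mm, above the projected tip. In the right pane the plate at (578,318) is partly pressed down, so the real tips are shorter. I'll keep pressing from here in small steps and watch for the tip-over.

```bash
python3 - <<'E'
from h import *
ims=[]
for a in(.04,-.02,-.08,-.14):
    y,z=arc(a);bot.servo_line(W(-.039,y-.003,z-.030),velocity=.06);st(a)
d=cam("side");ims.append(crop(d))
bot.servo_line(W(-.039,y-.003,.17),velocity=.2);st("up")
d=cam("side");ims.append(crop(d))
cv2.imwrite("pics/z4.png",np.hstack(ims))
E
```

```text
0.04 9.51 [ 0.4818 -0.1935  0.0993] [0.1 0.1 0.2]
-0.02 9.76 [ 0.4816 -0.1971  0.094 ] [ 0.5 -0.1  0.1]
-0.08 10.01 [ 0.4813 -0.1998  0.0886] [ 0.4 -0.  -0.4]
-0.14 10.26 [ 0.4812 -0.202   0.0831] [0.4 0.3 0.2]
up 10.97 [ 0.481  -0.2018  0.1864] [-0.1  0.1 -1.1]
```

View pics/z4.png

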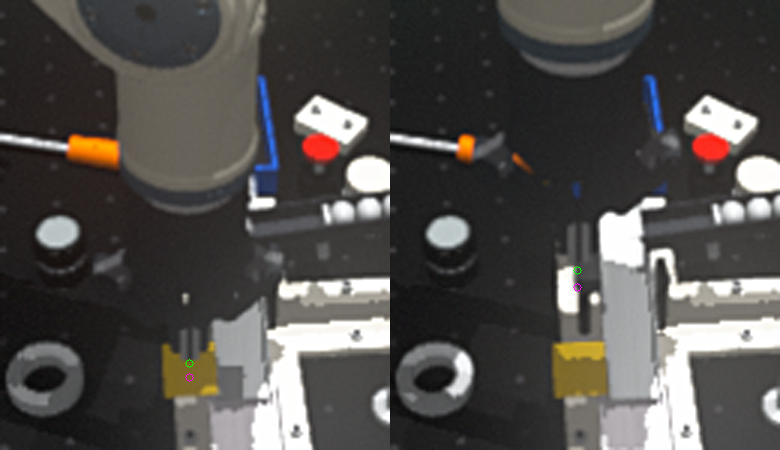

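The right pane shows the gate over to the right: the plate is down at (580,370) and the left end is up. Next is the cap, with force-guarded steps and a check that the gate is fully over first.

```bash
python3 - <<'E'
from h import *
bot.servo_line(W(-.039,-.08,.22),velocity=.3)
bot.reach(W(.07,.045,.18),ORI);st("cap")
d=cam("side");print([(b[0].round(1),b[1]) for b in blobs(d,"y")],"expect",prj(d,W(-.039,-.096,.082-bot.tcp_to_tips)),prj(d,W(-.039,.069,.130-bot.tcp_to_tips)))
f0=np.mean([get_obs()["wrist_force"][2] for _ in range(5)])
z=.140;bot.servo_line(W(.07,.045,z),velocity=.15)
while z>.108:
    z-=.002;bot.servo_line(W(.07,.045,z),velocity=.06)
    f=get_obs()["wrist_force"][2]-f0;print(round(z,3),round(f,1),end="; ")
    if f>11:break
bot.dwell(1.0);st("held")
d=cam("side");cv2.imwrite("pics/z5.png",crop(d,u=180,v=180,w=170,h=200))
E
```

```text
cap 12.07 [ 0.5984 -0.0695  0.1953] [-1.2 -0.4 -0. ]
[(array([242.4, 212.5]), np.int32(113)), (array([232.9, 215. ]), np.int32(29)), (array([242.3, 282.5]), np.int32(302))] expect [243.38772319 282.06082555] [238.87225035 212.42025877]
0.138 -0.7; 0.136 -0.5; 0.134 0.5; 0.132 0.0; 0.13 -0.1; 0.128 0.2; 0.126 0.0; 0.124 1.3; 0.122 2.0; 0.12 1.5; 0.118 2.8; 0.116 3.7; 0.114 3.6; 0.112 4.1; 0.11 4.9; 0.108 5.7; held 17.53 [ 0.5996 -0.0696  0.1253] [1.5 0.5 5.4]
```

View pics/z5.png

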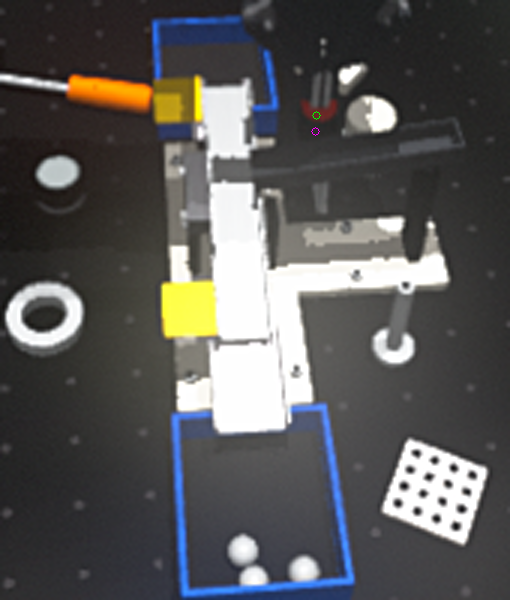

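All three balls are in the right tray at about (242,550), (254,578) and (304,570), and the chute is empty. Now I'll let the cap spring back and retract.

```bash
python3 - <<'E'
from h import *
bot.servo_line(W(.07,.045,.20),velocity=.15);bot.servo_line(W(-.02,-.02,.30),velocity=.3)
bot.goto_joints([-1.195,.353,1.633,0,1.155,-.002]);st("home")
t,s=cam("top"),cam("side")
print(tri(t,blobs(t,"r")[0][0],s,blobs(s,"r")[0][0]),[(b[0].round(1)) for b in blobs(s,"y")])
cv2.imwrite("pics/z6.png",np.hstack([cv2.resize(x["frame"][80:360,100:420,::-1],None,fx=1.2,fy=1.2) for x in(t,s)]))
E
```

```text
home 20.95 [ 0.2319 -0.5808  0.2123] [ 0.3 -0.4  1. ]
(array([ 0.60090317, -0.06784305,  0.15675631]), np.float64(0.002832989286187881)) [array([238.6, 212.7]), array([242.4, 282.5])]
```

View pics/z6.png

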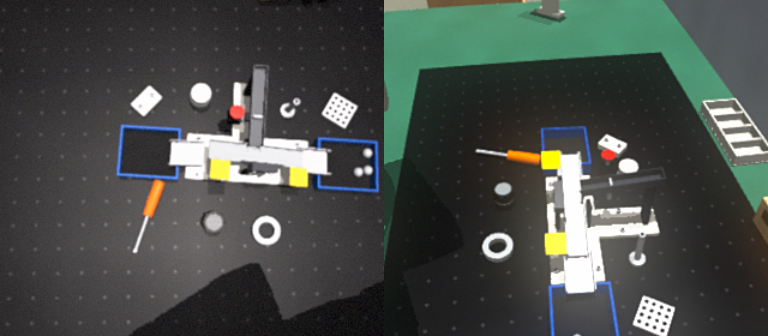

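The top view shows the three balls in the right tray at about (365,165). The cap is back up at z 0.157, the same as at the start. The gate lies to the right and the bystanders are where they were.

```bash
python3 -c "
from workcell import hand_in
print(hand_in())"
```

```text
the job is handed in; nothing more can be done
None
```

The gate now lies fully over to the right, all three balls are in the right tray, the release cap is back up, and the job is handed in at about 21 s; the first gate press fell short, so I pressed it a second time.

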